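# Check the twelve-tooth gear against the master gear

### The arm

A 6-joint arm with a two-finger parallel gripper is mounted at the origin on the work surface. World frame = base frame: x ahead of the robot, y to its left, z up, the work surface at z = 0. Lengths are in mm, angles in rad, forces in N, time in s.
With the tool pointing down it reaches from about 325 to 900 mm from the base axis. Payload 3.5 kg.
Tool frame: the origin (TCP) lies on the centre line of the jaws, within the pads' length; the fingertips stand env.tip_extent ahead of it and the grasp point (between the pads) lies 3 mm ahead of it (env.tip_extent is the distance from the TCP to the fingertips, in mm); z points along the fingers, y is the direction in which the jaws open and shut (so a half turn about z gives the same grasp; the last joint's range is limited). The gripper opens to 85 mm and grips with 20 to 120 N. Pads are 22 mm wide; open, the fingers measure 114 mm over their backs; the gripper's body (76 mm by 85 mm) begins 54 mm behind the grasp point. The pads swing forward as they close: fully open they stand 13 mm farther back than shut.
Start: joints at [-1.414, 0.276, -0.026, 1.268, 0, 1.467], TCP at [160.542, -604.027, 253.313] pointing down, gripper open.
Joint ranges: [-3.12, 3.12], [-0.85, 1.88], [-1.08, 1.24], [-1.95, 2.15], [-1.57, 1.53], [-3.14, 3.14]. Speed limits (rad/s): [2.57, 2.57, 3.14, 3.14, 3.14, 3.14].

### API

Orientations are given as a unit quaternion [w, x, y, z].
In Python, from cell import monitor, vision, order, env gives the robot as it stands.
- The arm moves only by the tool play_rows, never from a script. Its argument "steps" is a list of rows, each a list of 6 numbers: the shift along the tool's x, y, z normalised to -1 to 1, where 1 is 40 cm, then the turn, a rotation vector about the tool's x, y, z normalised to -1 to 1, where 1 is 45 degrees. A call has 1 to 20 rows; each row is the pose to reach, as a shift and turn from the pose commanded when the call began, along the tool's axes at that moment; what a row does not reach only later rows make up. A row lasts 1/10 s, in which the tool goes at most 50 mm and 8.59 degrees, less where a joint would pass 70% of its speed; a pose out of reach is approached as far as the arm can. A call with a number of a shift or a turn outside -1 to 1 is refused whole. A call with a gripper value outside its range is refused whole. "jaw" is the finger opening in mm, from 0 to 85.4, set as the call begins (left out, the last holds). The fingers move at their own pace and stop on an object; "grip_force" is the grip in N (left out, the last holds). Time passes only in rows, so rows that repeat a pose let the fingers close. It gives the time, the measured TCP pose, the force and the opening at its end, in the units of the state.
- monitor.state(): the state, without advancing time (a new reading comes with each control period).
- vision.grab_frame(name): name is "side" or "top"; returns a dict with "pixels" (400x640x3 uint8, blue, green, red), "range_z" (400x640 float32, mm along the optical axis (not along the pixel's ray), 0 where there is no reading), "fov_y" (degrees; the focal length in pixels is half the picture's height over the tangent of half this angle, whatever the lens; pixels are square), "cx", "cy" (the principal point, pixels), "R" (3x3) and "t" (3): a world point X has camera coordinates R X + t. Camera axes: x right, y down, z forward; pixel columns grow to the right and rows downward; lengths in mm; the calibration is good to about 2 mm. A picture is of the moment at which its call begins.
- order.job_done(): hands the job in, once; it reports no verdict.
The state is a dict: "time": time; "joint_pos": joint angles; "joint_velocities": joint speeds; "effort": joint torques, N m; "tool_pos": TCP position; "eef_rot": TCP orientation; "ft_force": force on the tool from outside, world axes, zero at the start; "moment": the same for the moment, N m; "width": finger opening in mm.
Only numpy, scipy, OpenCV 4.12 (cv2) and the standard library are available. Lean on these libraries where they do the work, as an engineer would, in place of code of your own. Each camera call takes 0.05 s, during which the arm holds its last target.

### The job

Of the three loose brass gears on the black mat, take the one with twelve teeth and seat it, hub up, fully down on the empty tapered post of the blue gear tester. Then slide the carriage by its red plate all the way home towards the steel master gear, so that the teeth are in mesh, and let go. Leave the two other brass gears where they lie.

Things in the scene. Friction and masses are not known exactly. Their poses are not given: they have to be found in the camera images.
- gear12_center (a point): The gear to be tested: brass spur gear with 12 teeth, lying flat on the 3 mm thick black mat, hub up. Toothed disc 70 mm across the tooth tips and 12 mm thick, on it a round hub 32 mm in diameter and 24 mm high, through bore 22 mm; 36 mm high in all, about 0.26 kg. The point is on its axis, half-way up: 18 mm above its underside, 6 mm above the disc's top face, 18 mm below the hub's top. z is its axis, up. Grasp it by the hub.
- gear9_center (a point): Wrong gear, to be left alone: 9 teeth, 55 mm across the tips, otherwise like the 12-tooth gear (same disc thickness, hub, bore, and point half-way up).
- gear15_center (a point): Wrong gear, to be left alone: 15 teeth, 85 mm across the tips, otherwise like the 12-tooth gear.
- post_seat (a point): On the tester's carriage: the centre of the flat round steel seat (38 mm across) at the foot of the upright test post, on which the gear's underside rests when fully down; about 50 mm above the bench. The post is 19 mm in diameter for 16 mm above the seat and then tapers to a 6 mm tip 44 mm above the seat, so that it centres the bore by itself. x points along the slide from the post to the master gear, z up. Post and seat are oiled and slippery. It moves with the carriage.
- plate_top (a point): Centre of the top edge of the upright red plate at the carriage's outer end, 85 mm behind the post (away from the master gear). The plate is 12 mm thick along the slide, 50 mm wide across it, and stands 56 mm high above the dark carriage; nothing else stands within 40 mm of its two faces, even with the 12-tooth gear on the post. x points towards the master gear.
- master_center (a point): Centre of the steel master gear (14 teeth, 80 mm across the tips, 16 mm thick, at the height of the tested gear's disc, with a blue hub), free to turn, on a sprung slide on the tester. x points away from the post.
- carriage (a joint): How far the carriage has been slid towards the master gear, in m: 0 at the open end, 0.045 fully home at its stop. It stays where it is left (about 7 N of friction; the master's springs add 3 to 4 N near the end).
- master_slide (a joint): How far the sprung master gear has been pushed back, in m, 0 to 0.020: 0 when nothing touches it, about 0.004 to 0.007 when the carriage is home with the 12-tooth gear in mesh, about 0.017 if tooth tip stood on tooth tip.
Things that resemble listed ones, but are neither listed nor needed, are in the scene too. Leave any pink or purple look-alike of the part that bears gear12_center alone.

How it is judged:
By the outcome, as a careful person would: the job done as asked, in the order asked, and still so for the second after the job is handed in, with the robot touching nothing.
It also fails if it takes over 53 s, if anything falls off the work surface, if the arm or the gripper's body presses on something with over 40 N, if the wrist force passes 120 N, or if a joint passes its speed limit or range.

## Working session

There is one attempt and no reset: what is moved stays moved. The work goes in short steps, Python scripts to look and compute and a tool call to move; the robot and the scene stay as the last step left them, time stands still between calls to the robot, and variables do not carry over. Pictures are saved under pics/ and viewed, and the job is handed in when it is done.

Besides the shell and the picture viewer there is one more tool, called as name(argument=value, ...), one argument or row to a line, values as JSON. play_rows: Moves the arm, as the interface text tells. Scaled input: -1 to 1 covers 40 cm each way for a shift and 45 degrees each way for a turn. Its arguments: {"type":"object","properties":{"steps":{"type":"array"},"jaw":{"type":"number"},"grip_force":{"type":"number"}},"required":["steps"]}

```bash
ls; mkdir -p pics; cat > h.py <<'E'
from cell import monitor, vision, order, env
import numpy as np, cv2
def grab(n,save=None):
    f=vision.grab_frame(n)
    f={k:(np.array(v) if k in('pixels','range_z','R','t') else v) for k,v in f.items()}
    f['f']=200/np.tan(np.radians(f['fov_y'])/2)
    if save:
        cv2.imwrite(f'pics/{save}.png',f['pixels']); np.save(f'pics/{save}.npy',f,allow_pickle=True)
    return f
def ld(n): return np.load(f'pics/{n}.npy',allow_pickle=True).item()
def plane(f,u,v,z):
    d=f['R'].T@np.array([(u-f['cx'])/f['f'],(v-f['cy'])/f['f'],1.]); c=-f['R'].T@f['t']
    return c+d*(z-c[2])/d[2]
def depth(f,u,v):
    Z=f['range_z'][int(v),int(u)]
    return f['R'].T@(Z*np.array([(u-f['cx'])/f['f'],(v-f['cy'])/f['f'],1.])-f['t'])
def cloud(f):
    v,u=np.mgrid[0:400,0:640]; Z=f['range_z']
    P=np.stack([(u-f['cx'])/f['f']*Z,(v-f['cy'])/f['f']*Z,Z],-1)
    return (P-f['t'])@f['R']
E
python3 - <<'E'
from h import *
for n in('top','side'):
    f=grab(n,n+'0'); print(n,f['f'],f['cx'],f['cy'],f['R'].round(3).tolist(),(-f['R'].T@f['t']).round(0),(f['range_z']>0).mean(), [k for k in f])
print(monitor.state(),env.tip_extent)
E
```

```text
pics
top 396.3258008172353 316.56775427829865 202.3356042443505 [[0.014, -1.0, -0.006], [-0.999, -0.014, -0.036], [0.036, 0.007, -0.999]] [441. -86. 935.] 0.99594140625 ['pixels', 'range_z', 'fov_y', 'cx', 'cy', 'R', 't', 'f']
side 513.8108300828695 318.751048219931 194.8783405555896 [[-0.943, -0.333, 0.002], [-0.251, 0.705, -0.664], [0.22, -0.626, -0.748]] [ 195.  670. 1030.] 0.99603125 ['pixels', 'range_z', 'fov_y', 'cx', 'cy', 'R', 't', 'f']
{'time': 0.1, 'joint_pos': array([-1.41436107e+00,  2.77122693e-01, -2.77629424e-02,  1.26800313e+00,
        4.62261710e-06,  1.46737933e+00]), 'joint_velocities': array([ 1.91625659e-03, -1.70751822e-03,  4.58588622e-03,  4.37918768e-04,
       -3.20598484e-04, -6.56180533e-05]), 'effort': array([ 3.78635150e-04, -4.46706247e+01,  2.96129823e+01,  8.48428463e-03,
       -9.47030844e-05,  4.82341932e-06]), 'tool_pos': array([ 160.46245565, -603.35691788,  252.22159352]), 'eef_rot': array([-1.04591531e-03,  9.91570925e-01,  1.29560818e-01, -2.54206820e-05]), 'ft_force': array([ 0.44167847,  0.23229529, -1.17955882]), 'moment': array([ 0.00031134,  0.00731506, -0.00581914]), 'width': 85.44003789284056} 22.0
```

```bash
sleep 1; ls pics
```

```text
side0.npy
side0.png
top0.npy
top0.png
```

View pics/top0.png

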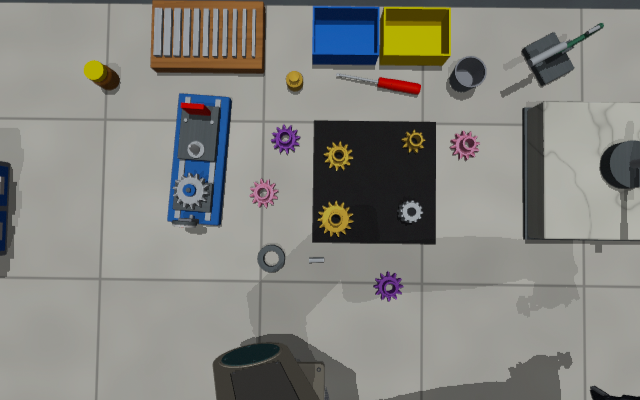

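View pics/side0.png

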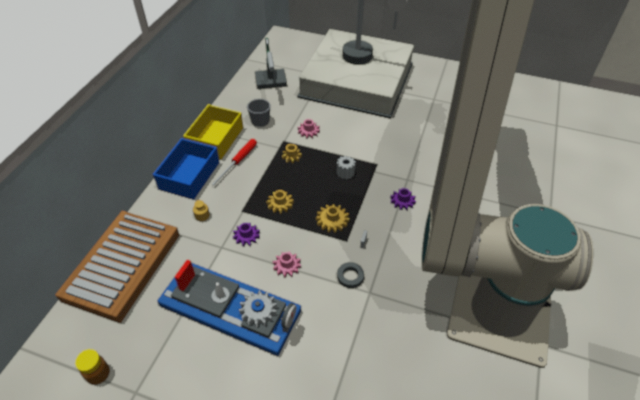

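Top view: three brass gears on the mat at (338,155) mid, (413,141) small, (335,218) large. The tester is at (200,160), with its post at (195,149), red plate at (196,107) and master at (190,190). Next I'll measure these.

```bash
python3 - <<'E'
from h import *
t=ld('top0'); s=ld('side0')
for f,n in((t,'top'),(s,'side')):
    P=cloud(f); hsv=cv2.cvtColor(f['pixels'],cv2.COLOR_BGR2HSV)
    m=cv2.inRange(hsv,(15,90,60),(32,255,255))
    k,l,st,c=cv2.connectedComponentsWithStats(m)
    for i in range(1,k):
        if 100<st[i,4]<1500:
            q=P[l==i]; hi=q[q[:,2]>30]; lo=q[(q[:,2]>9)&(q[:,2]<22)]
            print(n,st[i],c[i].round(1), 'hub',len(hi),(hi[:,:2].min(0)+hi[:,:2].max(0))/2 if len(hi) else '', hi[:,2].max() if len(hi) else '',hi.mean(0) if len(hi) else '', 'disc ext',np.ptp(q[:,:2],axis=0), (q[:,:2].max(0)+q[:,:2].min(0))/2)
    r=cv2.inRange(hsv,(0,150,60),(6,255,255))|cv2.inRange(hsv,(174,150,60),(180,255,255))
    k,l,st,c=cv2.connectedComponentsWithStats(r)
    for i in range(1,k):
        if st[i,4]>40:
            q=P[l==i]; print(n,'red',st[i],c[i].round(1),q.min(0).round(),q.max(0).round(),np.median(q,0).round())
# crops
a=cv2.resize(t['pixels'][85:235,160:240],None,fx=7,fy=4*1.0,interpolation=cv2.INTER_CUBIC)
a=cv2.resize(t['pixels'][85:235,160:240],None,fx=4,fy=4,interpolation=cv2.INTER_CUBIC)
b=cv2.resize(t['pixels'][120:245,310:438],None,fx=3.5,fy=3.5,interpolation=cv2.INTER_CUBIC)
o=np.zeros((600,800,3),np.uint8); o[:600,:320]=a; o[:b.shape[0],330:330+b.shape[1]]=b
cv2.imwrite('pics/crop0.png',o)
o=cv2.resize(s['pixels'][255:355,150:310],None,fx=5,fy=5,interpolation=cv2.INTER_CUBIC)
cv2.imwrite('pics/crop1.png',o)
E
```

```text
top [ 84  60  28  25 478] [96.8 71.8] hub 472 [759.05542587 418.04442319] 73.8709814373451 [757.23585781 415.15837895  63.23741814] disc ext [73.66288552 91.15476743] [772.74661932 439.30730134]
top [286  71  17  21 277] [294.2  80.6] hub 216 [608.39825177 -45.53538514] 935.0493639642424 [751.6899125  -24.5903493   48.53011613] disc ext [343.59220208  80.88401517] [612.46070443 -45.46486872]
top [401 129  25  24 279] [413.2 140.6] hub 95 [ 537.64924732 -202.09491983] 935.0493639642424 [ 617.53247231 -300.58425869   46.39490451] disc ext [210.81099165 248.35666308] [ 546.07009922 -210.08520784]
top [323 141  30  30 480] [337.9 155.6] hub 93 [ 519.17658347 -114.46370499] 935.0493639642424 [ 578.11750141 -126.48255465   66.04176392] disc ext [177.84887207  75.91966608] [ 529.58903942 -123.86670935]
top [317 200  37  37 749] [335.  218.3] hub 88 [ 437.04953101 -111.97648541] 935.0493639642424 [ 437.04550899 -121.19990723   88.13894865] disc ext [84.80171187 84.60592278] [ 438.06636255 -123.52167188]
top red [378  77  43  17 448] [399.3  85.3] [ 441. -317.   10.] [770. -86. 935.] [ 749. -
[... 626 characters left out ...]
4.50375236  46.48178312] disc ext [581.59833434 711.29500134] [485.87818592 314.64135745]
side [315 204  35  28 693] [331.9 217.3] hub 85 [ 437.95947052 -123.13994856] 43.01412743931113 [ 437.54947583 -122.00528979   36.43807432] disc ext [86.00170753 96.01947674] [ 439.44963679 -127.81337932]
side [ 75 349  30  33 637] [ 89.3 363.2] hub 635 [489.19877871 534.26968457] 1030.2885888327398 [753.34071364 423.95794708  65.29652091] disc ext [588.23951992 272.03834709] [489.19877871 534.26968457]
side red [233 139  23  25 212] [244.6 150.5] [ 733. -312.    4.] [ 763. -218.   29.] [ 747. -263.   22.]
side red [175 260  20  31 336] [184.7 275. ] [195. 166.  47.] [ 680.  670. 1030.] [670. 192.  83.]
```

View pics/crop0.png

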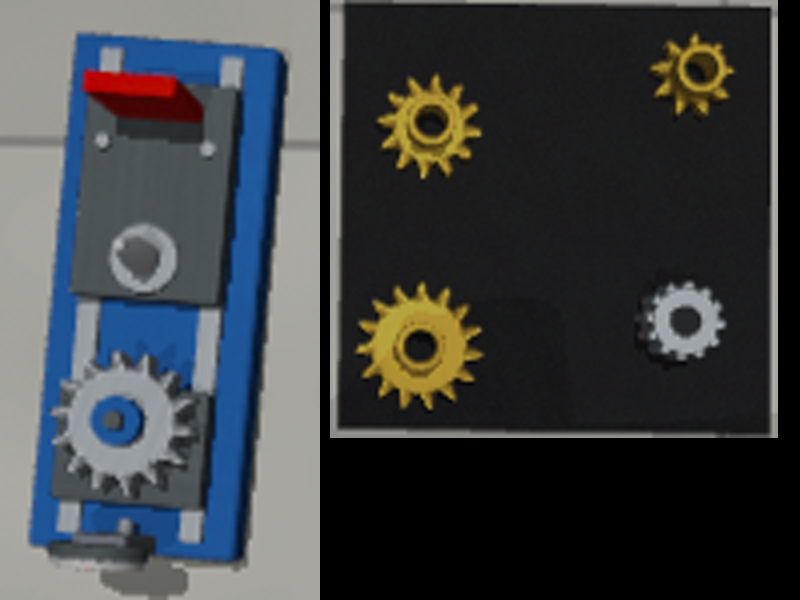

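View pics/crop1.png

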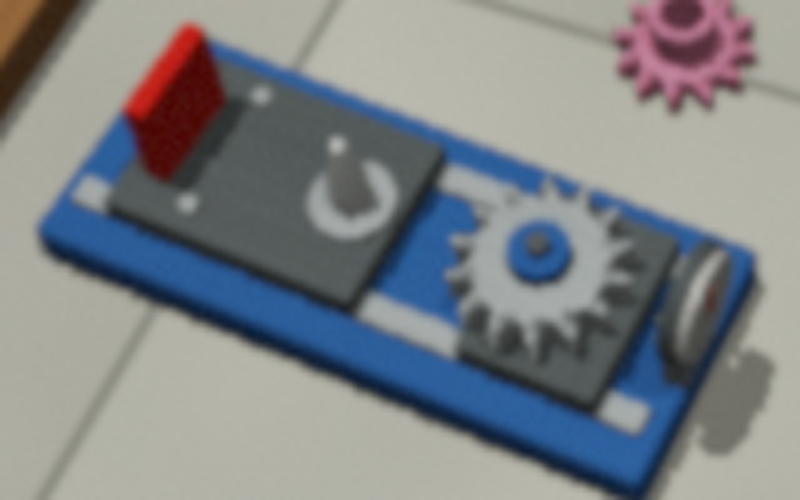

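```bash
python3 - <<'E'
from h import *
for n in('top','side'):
    f=ld(n+'0'); P=cloud(f); ok=f['range_z']>0; hsv=cv2.cvtColor(f['pixels'],cv2.COLOR_BGR2HSV)
    m=(cv2.inRange(hsv,(15,90,30),(32,255,255))>0)&ok
    w=m&(np.abs(P[...,0]-525)<50)&(np.abs(P[...,1]+125)<50)
    hi=P[w&(P[...,2]>33)]; lo=P[w&(P[...,2]<22)]
    (c,r)=cv2.minEnclosingCircle(hi[:,:2].astype(np.float32)); print(n,'hub',len(hi),c,r,hi.mean(0).round(1))
    (c,r)=cv2.minEnclosingCircle(lo[:,:2].astype(np.float32)); print(n,'disc',c,r)
    # mask circle by plane
    ys,xs=np.nonzero(w); (c,r)=cv2.minEnclosingCircle(np.stack([xs,ys],1).astype(np.float32)); print('  px',c,r,plane(f,*c,15).round(1), r/f['f']*np.median(f['range_z'][w]))
    # teeth count: radial profile
    # tester
    reg=(np.abs(P[...,0]-590)<110)&(P[...,1]>130)&(P[...,1]<270)&ok
    red=(cv2.inRange(hsv,(0,150,60),(6,255,255))>0)&reg
    q=P[red]; top=q[q[:,2]>np.percentile(q[:,2],95)-5]
    print(n,'plate ztop',np.percentile(q[:,2],[5,50,95]).round(1))
    q=q[q[:,2]>90]; b=cv2.minAreaRect(q[:,:2].astype(np.float32)); print('  top>90',b)
    blue=(cv2.inRange(hsv,(100,140,60),(118,255,255))>0)&reg
    q=P[blue&(P[...,2]>5)]; h=np.histogram(q[:,2],bins=range(0,110,5)); print(h[0].tolist())
    base=P[blue&(P[...,2]>8)&(P[...,2]<45)]; print('  base',cv2.minAreaRect(base[:,:2].astype(np.float32)))
    mh=P[blue&(P[...,2]>60)]; print('  mhub',len(mh),np.median(mh,0).round(1), cv2.minEnclosingCircle(mh[:,:2].astype(np.float32)))
    gr=(cv2.inRange(hsv,(0,0,110),(180,60,255))>0)&reg
    q=P[gr&(P[...,2]>44)&(P[...,2]<56)&(P[...,0]>600)&(P[...,0]<660)]
    l=cv2.minEnclosingCircle(q[:,:2].astype(np.float32)); print('  seat',len(q),np.median(q,0).round(1),l)
    q=P[reg&(P[...,2]>62)&(np.abs(P[...,0]-610)<35)]; print('  post',q.round(0).tolist()[:30], len(q))
E
```

```text
top hub 27 (574.7781982421875, -128.37442016601562) 12.53787899017334 [ 571.4 -128.    37.3]
top disc (526.50927734375, -124.52903747558594) 54.15011978149414
  px (336.0, 180.0) 23.40949821472168 [ 526.5 -124.2   15. ] 54.62481173108199
top plate ztop [ 56.6  94.  103. ]
  top>90 ((672.3094482421875, 186.72467041015625), (46.99467849731445, 12.257925033569336), 86.79389953613281)
[0, 0, 0, 2, 224, 1321, 57, 1, 2, 6, 0, 0, 2, 4, 90, 10, 0, 0, 0, 0, 0]
  base ((590.0206909179688, 193.02664184570312), (119.54656982421875, 225.22508239746094), 86.50189971923828)
  mhub 106 [495.1 198.4  72.7] ((495.54376220703125, 199.8527374267578), 13.584128379821777)
  seat 63 [605.4 193.4  48.7] ((633.593505859375, 194.6546630859375), 42.77870559692383)
  post [[595.0, 194.0, 76.0], [597.0, 193.0, 70.0], [598.0, 194.0, 63.0], [590.0, 197.0, 93.0], [590.0, 195.0, 93.0], [590.0, 192.0, 93.0], [591.0, 192.0, 90.0], [592.0, 191.0, 85.0], [593.0, 191.0, 78.0], [593.0, 190.0, 75.0], [594.0, 189.0, 70.0], [595.0, 188.0, 67.0], [587.0, 196.0, 96.0], [588.0, 195.0, 92.0], [588.0, 192.0, 94.0], [588.0, 191.0,
[... 1069 characters left out ...]
3789062), 40.814544677734375)
  post [[592.0, 190.0, 92.0], [591.0, 195.0, 95.0], [588.0, 195.0, 98.0], [589.0, 191.0, 92.0], [590.0, 197.0, 95.0], [589.0, 196.0, 95.0], [587.0, 194.0, 94.0], [587.0, 191.0, 89.0], [592.0, 196.0, 89.0], [589.0, 196.0, 91.0], [587.0, 195.0, 91.0], [586.0, 193.0, 88.0], [585.0, 191.0, 85.0], [595.0, 196.0, 84.0], [591.0, 198.0, 88.0], [589.0, 197.0, 87.0], [587.0, 197.0, 89.0], [586.0, 194.0, 86.0], [586.0, 191.0, 81.0], [586.0, 188.0, 77.0], [594.0, 198.0, 82.0], [591.0, 198.0, 85.0], [588.0, 199.0, 87.0], [588.0, 197.0, 85.0], [586.0, 195.0, 83.0], [583.0, 195.0, 85.0], [584.0, 191.0, 79.0], [594.0, 199.0, 82.0], [592.0, 199.0, 82.0], [589.0, 199.0, 84.0]] 83
```

```bash
python3 - <<'E'
from h import *
for n in('top','side'):
    f=ld(n+'0'); P=cloud(f); ok=f['range_z']>0; hsv=cv2.cvtColor(f['pixels'],cv2.COLOR_BGR2HSV)
    m=(cv2.inRange(hsv,(15,90,30),(32,255,255))>0)&ok
    for nm,x,y in(('12',568,-126),('9',605,-300),('15',435,-122)):
        w=m&(np.hypot(P[...,0]-x,P[...,1]-y)<60)
        if n=='side' or 1:
            pass
        hi=P[w&(P[...,2]>33)]; lo=P[w&(P[...,2]<22)&(P[...,2]>9)]
        (c,r)=cv2.minEnclosingCircle(hi[:,:2].astype(np.float32)); print(n,nm,'hub',len(hi),np.round(c,1),round(r,1),hi.mean(0).round(1))
        (c,r)=cv2.minEnclosingCircle(lo[:,:2].astype(np.float32)); print('  disc',np.round(c,1),round(r,1),lo.mean(0).round(1))
        # angular profile of disc outline
        dx=lo[:,:2]-np.array(c); a=np.degrees(np.arctan2(dx[:,1],dx[:,0])); rr=np.hypot(*dx.T)
        ys,xs=np.nonzero(w); 
    # seat ring
    gr=(cv2.inRange(hsv,(0,0,120),(180,60,255))>0)&ok&(np.hypot(P[...,0]-588,P[...,1]-194)<24)&(np.abs(P[...,2]-50)<5)
    q=P[gr]; print(n,'seat',len(q),q[:,2].mean(),(q.min(0)+q.max(0))/2,np.ptp(q,axis=0),cv2.minEnclosingCircle(q[:,:2].astype(np.float32)))
    ys,xs=np.nonzero(gr); e=cv2.fitEllipse(cv2.convexHull(np.stack([xs,ys],1).astype(np.int32))); print('  ell',e,plane(f,*e[0],50).round(1))
E
```

```text
top 12 hub 84 [ 583.1 -127.8] 15.7 [ 582.8 -128.1   37.5]
  disc [ 584.1 -127.7] 34.4 [ 582.3 -127.5   14. ]
top 9 hub 89 [ 619.7 -303.2] 15.9 [ 619.2 -303.1   37.3]
  disc [ 620. -303.] 27.0 [ 616.9 -299.9   14.2]
top 15 hub 82 [ 436.7 -122.7] 15.6 [ 436.8 -123.2   37.2]
  disc [ 437.8 -122.4] 42.0 [ 436.6 -122.4   13.8]
top seat 127 49.14231178577161 [589.00191052 195.91551568  48.90768941] [37.20278814 37.39886709  7.6862828 ] ((589.1195678710938, 195.05087280273438), 19.66476058959961)
  ell ((195.322265625, 149.02232360839844), (16.443510055541992, 16.620128631591797), 67.9531478881836) [588.9 194.5  50. ]
side 12 hub 69 [ 583.  -127.5] 17.0 [ 583.9 -127.    37.8]
  disc [ 586.5 -123.7] 36.8 [ 580.9 -121.8   14.5]
side 9 hub 55 [ 621.3 -302.7] 17.3 [ 620.2 -302.2   37.7]
  disc [ 620.  -301.9] 26.9 [ 617.5 -296.3   14.8]
side 15 hub 71 [ 437.  -123.1] 17.1 [ 437.9 -122.3   37.4]
  disc [ 437.9 -123. ] 43.4 [ 435.6 -116.4   14.5]
side seat 134 49.47415955244704 [589.73015607 193.68538502  49.47519377] [37.43212258 38.99937216  8.8175694 ] ((590.2274780273438, 193.54957580566406), 19.9813175201416)
  ell ((220.00424194335938, 294.4742431640625), (14.61459732055664, 18.647241592407227), 67.18357849121094) [589.2 194.6  50. ]
```

```bash
cat >> h.py <<'E'
def phase(f,c,z,N,r0,r1,mask):
    # mask sampled on plane z around c; returns angle (deg, mod 360/N) of tooth centre
    th=np.radians(np.arange(0,360,1.)); rs=np.arange(r0,r1,.5)
    X=np.stack([c[0]+rs[:,None]*np.cos(th),c[1]+rs[:,None]*np.sin(th),np.full((len(rs),len(th)),z)],-1)
    q=X@f['R'].T+f['t']; u=q[...,0]/q[...,2]*f['f']+f['cx']; v=q[...,1]/q[...,2]*f['f']+f['cy']
    s=cv2.remap(mask.astype(np.float32),u.astype(np.float32),v.astype(np.float32),cv2.INTER_LINEAR)
    p=s.mean(0); F=np.abs(np.fft.rfft(p-p.mean())); F0=np.fft.rfft(p)
    return (-np.degrees(np.angle(F0[N]))/N)%(360/N), np.argsort(-F)[:4], F[N]
E
python3 - <<'E'
from h import *
print([a for a in dir(env) if a[0]!='_'])
for n in('top','side'):
    f=ld(n+'0'); P=cloud(f); ok=f['range_z']>0; hsv=cv2.cvtColor(f['pixels'],cv2.COLOR_BGR2HSV)
    blue=(cv2.inRange(hsv,(100,140,60),(118,255,255))>0)&ok&(np.hypot(P[...,0]-485,P[...,1]-200)<40)&(P[...,2]>62)
    q=P[blue]; c,r=cv2.minEnclosingCircle(q[:,:2].astype(np.float32)); print(n,'mhub',np.round(c,1),r,np.median(q,0).round(1))
    br=cv2.inRange(hsv,(15,90,30),(32,255,255))>0
    for nm,N,c0,r0,r1 in(('12',12,(583.2,-127.8),24,36),('9',9,(620,-303),18,29),('15',15,(437.2,-122.8),33,44)):
        print('  ',nm,phase(f,c0,15,N,r0,r1,br))
    st=(cv2.inRange(hsv,(0,0,120),(180,60,255))>0)
    P2=P[st&ok&(np.hypot(P[...,0]-485,P[...,1]-200)<46)&(P[...,2]>55)&(P[...,2]<72)]
    cc,r=cv2.minEnclosingCircle(P2[:,:2].astype(np.float32)); print('  mdisc',np.round(cc,1),r,np.median(P2,0).round(1))
    print('  M',phase(f,cc,66,14,30,41,st),phase(f,c,66,14,30,41,st))
E
```

```text
['PlanningError', 'tip_extent']
top mhub [495.5 199.9] 13.584128379821777 [495.1 198.4  72.7]
   12 (np.float32(23.268648), array([12,  1, 14, 11]), np.float32(68.805084))
   9 (np.float32(37.826283), array([ 9, 10,  3, 19]), np.float32(51.460674))
   15 (np.float32(22.202166), array([15, 16, 14,  1]), np.float32(81.57566))
  mdisc [494.3 200.2] 38.603275299072266 [493.8 199.6  63.1]
  M (np.float32(4.581712), array([14, 28,  1, 15]), np.float32(54.254528)) (np.float32(4.3512855), array([14, 28,  2,  3]), np.float32(59.729042))
side mhub [495.1 201.4] 12.659661293029785 [492.8 205.1  73.8]
   12 (np.float32(23.531939), array([12,  3,  1,  4]), np.float32(6.4626102))
   9 (np.float32(0.9896361), array([3, 2, 6, 1]), np.float32(3.1852088))
   15 (np.float32(21.631662), array([ 1, 15, 14, 16]), np.float32(16.172665))
  mdisc [495.5 200.7] 38.23247528076172 [493.9 203.2  63.8]
  M (np.float32(4.066178), array([14,  5,  6,  1]), np.float32(56.5492)) (np.float32(4.1348214), array([14,  1,  5,  6]), np.float32(57.18448))
```

```bash
cat >> h.py <<'E'
def yaw(q):
    w,x,y,z=q; return np.degrees(np.arctan2(2*(x*y+w*z),1-2*(y*y+z*z)))
def delta(p0,ps0,p1,ps1=None):
    if ps1 is None: ps1=ps0
    c,s=np.cos(np.radians(ps0)),np.sin(np.radians(ps0))
    d=np.array(p1)-np.array(p0)
    return np.round([(d@[c,s,0])/400,(d@[s,-c,0])/400,-d[2]/400,0,0,-(ps1-ps0)/45],4)
E
python3 - <<'E'
from h import *
s=monitor.state(); y=yaw(s['eef_rot']); print(y)
p0=[160.542,-604.027,253.313]
m=[400,-350,200]; print(delta(p0,y,m,-8)); print(delta(m,-8,[583.2,-127.8,110]))
E
```

```text
14.888423838333534
[ 0.7417 -0.4599  0.1333  0.      0.      0.5086]
[ 0.3762 -0.6138  0.225   0.      0.      0.    ]
```

play_rows(
  steps=[
    [0.7417,-0.4599,0.1333,0,0,0.5086],
    [0.7417,-0.4599,0.1333,0,0,0.5086],
    [0.7417,-0.4599,0.1333,0,0,0.5086],
    [0.7417,-0.4599,0.1333,0,0,0.5086],
    [0.7417,-0.4599,0.1333,0,0,0.5086],
    [0.7417,-0.4599,0.1333,0,0,0.5086],
    [0.7417,-0.4599,0.1333,0,0,0.5086],
    [0.7417,-0.4599,0.1333,0,0,0.5086],
    [0.7417,-0.4599,0.1333,0,0,0.5086],
    [0.7417,-0.4599,0.1333,0,0,0.5086],
    [0.7417,-0.4599,0.1333,0,0,0.5086],
  ],
  jaw=60,
  grip_force=50,
)

```text
time: 1.2
tool_pos: [399.3, -351.3, 200.2]
eef_rot: [0.0, 0.997, -0.071, 0.0]
ft_force: [-0.2, -0.5, -0.6]
width: 59.9
```

play_rows(
  steps=[
    [0.3762,-0.6138,0.225,0,0,0],
    [0.3762,-0.6138,0.225,0,0,0],
    [0.3762,-0.6138,0.225,0,0,0],
    [0.3762,-0.6138,0.225,0,0,0],
    [0.3762,-0.6138,0.225,0,0,0],
    [0.3762,-0.6138,0.225,0,0,0],
    [0.3762,-0.6138,0.225,0,0,0],
    [0.3762,-0.6138,0.225,0,0,0],
    [0.3762,-0.6138,0.225,0,0,0],
    [0.3762,-0.6138,0.225,0,0,0],
  ],
)

```text
time: 2.2
tool_pos: [582.8, -129.7, 110.7]
eef_rot: [0.0, 0.997, -0.071, 0.0]
ft_force: [-0.3, -0.0, 0.7]
width: 60.0
```

```bash
python3 - <<'E'
from h import *
f=grab('side','s1'); s=monitor.state(); print(s['tool_pos'],yaw(s['eef_rot']))
cv2.imwrite('pics/s1c.png',cv2.resize(f['pixels'][60:280,180:420],None,fx=2.5,fy=2.5))
E
```

```text
[ 582.80303184 -129.57348762  110.69422217] -8.151936980613668
```

View pics/s1c.png

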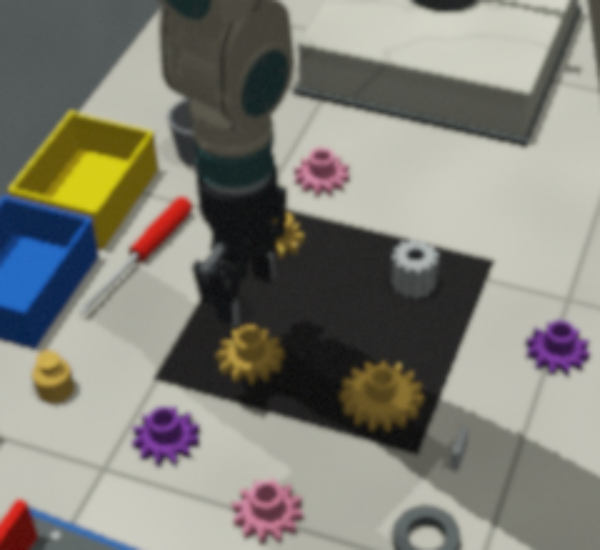

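play_rows(
  steps=[
    [0.0004,-0.0046,0.06,0,0,0],
    [0.0004,-0.0046,0.12,0,0,0],
    [0.0004,-0.0046,0.155,0,0,0],
    [0.0004,-0.0046,0.175,0,0,0],
    [0.0004,-0.0046,0.175,0,0,0],
    [0.0004,-0.0046,0.175,0,0,0],
  ],
)

```text
time: 2.85
tool_pos: [584.1, -126.5, 40.7]
eef_rot: [0.0, 0.998, -0.07, 0.001]
ft_force: [0.2, 0.1, -0.1]
width: 60.3
```

play_rows(
  steps=[
    [0,0,0,0,0,0],
    [0,0,0,0,0,0],
    [0,0,0,0,0,0],
    [0,0,0,0,0,0],
    [0,0,0,0,0,0],
    [0,0,0,0,0,0],
    [0,0,0,0,0,0],
    [0,0,0,0,0,0],
  ],
  jaw=20,
)

```text
time: 3.65
tool_pos: [584.7, -126.8, 41.6]
eef_rot: [0.001, 0.998, -0.07, 0.001]
ft_force: [-1.2, -1.5, 5.5]
width: 30.3
```

```bash
python3 - <<'E'
from h import *
f=grab('side','s2'); s=monitor.state(); print(s['tool_pos'],s['ft_force'],s['width'],s['moment'])
cv2.imwrite('pics/s2c.png',cv2.resize(f['pixels'][100:250,200:360],None,fx=4,fy=4))
E
```

```text
[ 584.7038827  -126.81861234   41.54804861] [-1.17694134 -1.47058877  5.33888063] 30.769983725252782 [-0.36987014  0.2426428   0.03133082]
```

View pics/s2c.png

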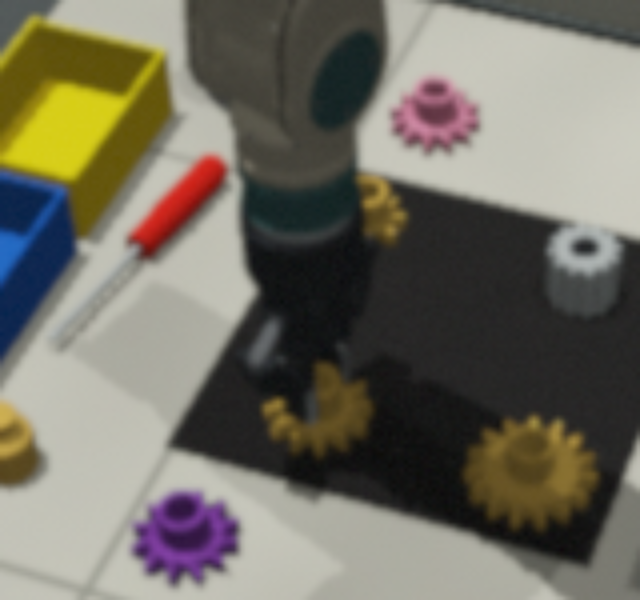

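play_rows(
  steps=[
    [0,0,-0.03,0,0,0],
    [0,0,-0.1,0,0,0],
    [0,0,-0.2,0,0,0],
    [0,0,-0.325,0,0,0],
    [0,0,-0.325,0,0,0],
    [0,0,-0.325,0,0,0],
  ],
)

```text
time: 4.3
tool_pos: [584.7, -126.1, 172.0]
eef_rot: [0.0, 0.998, -0.07, 0.002]
ft_force: [-0.6, -0.2, -3.9]
width: 30.6
```

```bash
python3 - <<'E'
from h import *
f=grab('side','s3'); s=monitor.state(); y=yaw(s['eef_rot']);print(s['tool_pos'],y,s['ft_force'],s['width'],s['moment'])
cv2.imwrite('pics/s3c.png',cv2.resize(f['pixels'][70:250,200:360],None,fx=4,fy=3.3))
print(delta(s['tool_pos'],-8,[589.1,194.5,171],1))
E
```

```text
[ 583.07283879 -125.65092054  169.88219185] -7.992220064842993 [-0.17870591 -0.66463032 -2.93739594] 30.576414777218858 [-0.00365931 -0.05336944  0.02427928]
[-0.0965 -0.7947 -0.0028  0.      0.     -0.2   ]
```

View pics/s3c.png

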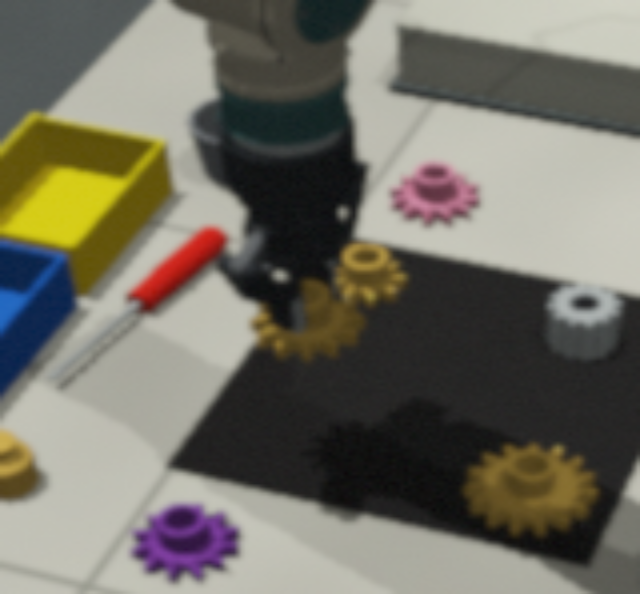

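play_rows(
  steps=[
    [-0.0965,-0.7947,-0.0028,0,0,-0.2],
    [-0.0965,-0.7947,-0.0028,0,0,-0.2],
    [-0.0965,-0.7947,-0.0028,0,0,-0.2],
    [-0.0965,-0.7947,-0.0028,0,0,-0.2],
    [-0.0965,-0.7947,-0.0028,0,0,-0.2],
    [-0.0965,-0.7947,-0.0028,0,0,-0.2],
    [-0.0965,-0.7947,-0.0028,0,0,-0.2],
    [-0.0965,-0.7947,-0.0028,0,0,-0.2],
    [-0.0965,-0.7947,-0.0028,0,0,-0.2],
    [-0.0965,-0.7947,-0.0028,0,0,-0.2],
  ],
)

```text
time: 5.35
tool_pos: [595.7, 132.3, 170.9]
eef_rot: [-0.018, 0.999, 0.049, -0.002]
ft_force: [0.2, -0.4, -2.4]
width: 30.3
```

```bash
python3 - <<'E'
from h import *
f=grab('side','s4'); s=monitor.state(); y=yaw(s['eef_rot']);print(s['tool_pos'],y,s['ft_force'],s['width'],s['moment'])
P=cloud(f);hsv=cv2.cvtColor(f['pixels'],cv2.COLOR_BGR2HSV)
w=(cv2.inRange(hsv,(15,90,30),(32,255,255))>0)&(f['range_z']>0)&(np.hypot(P[...,0]-589,P[...,1]-194)<60)
q=P[w]; print(len(q),q.min(0),q.max(0),np.histogram(q[:,2],bins=range(110,190,5)))
lo=q[q[:,2]<q[:,2].min()+22]; print(cv2.minEnclosingCircle(lo[:,:2].astype(np.float32)))
for z in (140,145,150):print(z,phase(f,(589.5,194),z,12,24,36,w))
cv2.imwrite('pics/s4c.png',cv2.resize(f['pixels'][200:350,140:320],None,fx=4,fy=4))
E
```

```text
[595.70294108 132.50163174 171.04229575] 5.597904721141095 [ 0.35553656 -0.14928    -2.18665283] 30.674145608445063 [-0.02580709 -0.10507737  0.02473283]
270 [566.20480072 134.85075139 130.86487248] [625.86701579 180.91816105 308.45263128] (array([ 0,  0,  0,  0,  3, 24, 93, 66,  5, 12,  8, 15,  4,  0,  0]), array([110, 115, 120, 125, 130, 135, 140, 145, 150, 155, 160, 165, 170,
       175, 180, 185]))
((593.9298706054688, 147.72288513183594), 27.73369598388672)
140 (np.float32(2.05112), array([1, 2, 3, 4]), np.float32(6.4885497))
145 (np.float32(28.052437), array([1, 2, 3, 4]), np.float32(7.9951234))
150 (np.float32(24.809778), array([1, 2, 3, 4]), np.float32(7.7914095))
```

View pics/s4c.png

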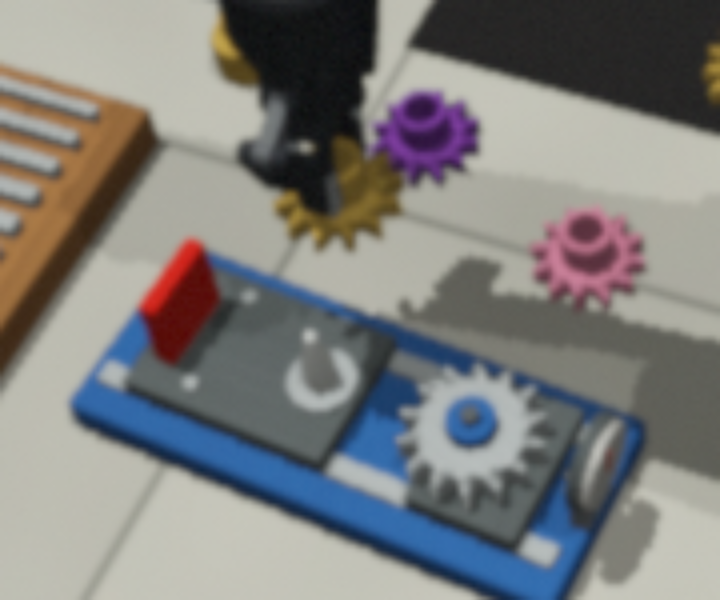

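```bash
cat >> h.py <<'E'
from scipy.spatial.transform import Rotation as Ro
def full(s,p1,ps1):
    w,x,y,z=s['eef_rot']; R0=Ro.from_quat([x,y,z,w])
    a=np.radians(ps1)/2; R1=Ro.from_quat([np.cos(a),np.sin(a),0,0])
    d=R0.inv().apply(np.array(p1)-s['tool_pos'])/400
    return np.round(np.r_[d,(R0.inv()*R1).as_rotvec(degrees=True)/45],4)
E
python3 - <<'E'
from h import *
s=monitor.state(); print(s['joint_pos'].round(3),s['joint_velocities'].round(3)); print(full(s,[590,194.5,171],1))
E
```

```text
[ 0.097  0.303 -0.17   1.099  0.037  3.141] [-0.    -0.003 -0.002 -0.002 -0.003 -0.   ]
[ 0.0009 -0.1555  0.0058 -0.0466  0.004   0.1021]
```

```bash
python3 - <<'E'
from h import *
s=monitor.state(); print(full(s,[590,194.5,171],31))
E
```

```text
[ 0.0009 -0.1555  0.0058 -0.0464 -0.0083 -0.5645]
```

play_rows(
  steps=[
    [0,0,0,-0.0464,-0.0083,-0.2],
    [0,-0.04,0.0058,-0.0464,-0.0083,-0.4],
    [0.0009,-0.1,0.0058,-0.0464,-0.0083,-0.5645],
    [0.0009,-0.1555,0.0058,-0.0464,-0.0083,-0.5645],
    [0.0009,-0.1555,0.0058,-0.0464,-0.0083,-0.5645],
    [0.0009,-0.1555,0.0058,-0.0464,-0.0083,-0.5645],
    [0.0009,-0.1555,0.0058,-0.0464,-0.0083,-0.5645],
    [0.0009,-0.1555,0.0058,-0.0464,-0.0083,-0.5645],
  ],
)

```text
time: 6.2
tool_pos: [589.9, 194.3, 171.1]
eef_rot: [0.0, 0.964, 0.267, 0.0]
ft_force: [-0.4, 0.2, -1.8]
width: 30.3
```

```bash
python3 - <<'E'
from h import *
f=grab('side','s5'); s=monitor.state(); y=yaw(s['eef_rot']);print(s['tool_pos'],s['eef_rot'].round(4),y,s['ft_force'],s['width'],s['joint_pos'].round(2))
P=cloud(f);hsv=cv2.cvtColor(f['pixels'],cv2.COLOR_BGR2HSV)
w=(cv2.inRange(hsv,(15,90,30),(32,255,255))>0)&(f['range_z']>0)&(np.hypot(P[...,0]-589,P[...,1]-194)<60)&(P[...,2]>110)&(P[...,2]<175)
q=P[w]; lo=q[(q[:,2]<152)]; print(len(q),q.min(0),q.max(0),cv2.minEnclosingCircle(lo[:,:2].astype(np.float32)))
for z in (140,145,150):print(z,phase(f,(589.5,194),z,12,24,36,w))
print(full(s,[590,194.5,171],31))
cv2.imwrite('pics/s5c.png',cv2.resize(f['pixels'][200:350,140:320],None,fx=4,fy=4))
E
```

```text
[589.8915851  194.35959658 171.05686772] [1.000e-04 9.636e-01 2.672e-01 0.000e+00] 30.99964177939821 [ 0.5773679  -0.07850629 -2.7285341 ] 30.84703288050582 [ 0.21  0.32 -0.14  1.1  -0.    2.81]
379 [556.10532178 165.91314462 131.66540208] [620.30036806 227.5938405  170.31763116] ((589.46826171875, 197.46871948242188), 33.80451202392578)
140 (np.float32(1.0582737), array([ 1,  2, 12,  3]), np.float32(32.53606))
145 (np.float32(0.08345608), array([ 1,  2,  3, 13]), np.float32(15.935212))
150 (np.float32(16.988506), array([ 1,  3, 11,  8]), np.float32(7.990559))
[ 0.0004 -0.0002  0.0001  0.0002 -0.     -0.    ]
```

View pics/s5c.png

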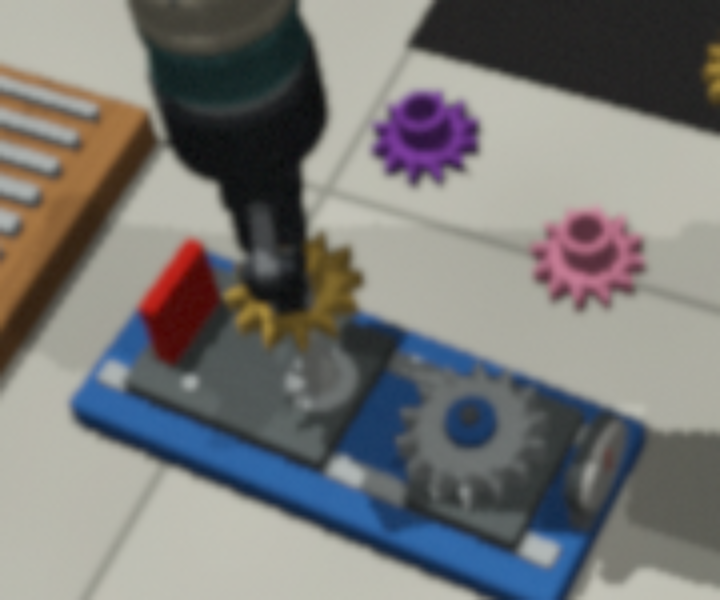

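play_rows(
  steps=[
    [0,0,0.04,0,0,0],
    [0,0,0.08,0,0,0],
    [0,0,0.11,0,0,0],
    [0,0,0.14,0,0,0],
    [0,0,0.14,0,0,0],
  ],
)

```text
time: 6.75
tool_pos: [588.2, 194.7, 112.8]
eef_rot: [-0.0, 0.964, 0.268, -0.002]
ft_force: [-1.2, -0.1, -2.8]
width: 30.9
```

play_rows(
  steps=[
    [0,0,0.012,0,0,0],
    [0,0,0.024,0,0,0],
    [0,0,0.036,0,0,0],
    [0,0,0.046,0,0,0],
    [0,0,0.046,0,0,0],
  ],
)

```text
time: 7.25
tool_pos: [589.3, 195.2, 96.0]
eef_rot: [-0.0, 0.963, 0.268, -0.0]
ft_force: [0.0, -0.3, -0.8]
width: 30.2
```

```bash
python3 - <<'E'
from h import *
f=grab('side','s6'); s=monitor.state();print(s['tool_pos'],s['eef_rot'].round(4),s['ft_force'],s['moment'],s['width'])
cv2.imwrite('pics/s6c.png',cv2.resize(f['pixels'][200:350,140:320],None,fx=4,fy=4))
E
```

```text
[589.5226333  195.23516063  96.34531851] [-0.000e+00  9.635e-01  2.679e-01 -2.000e-04] [-0.35787788  0.41740254 -2.77943122] [ 0.01152541 -0.01783658  0.03276625] 30.91508588881199
```

View pics/s6c.png

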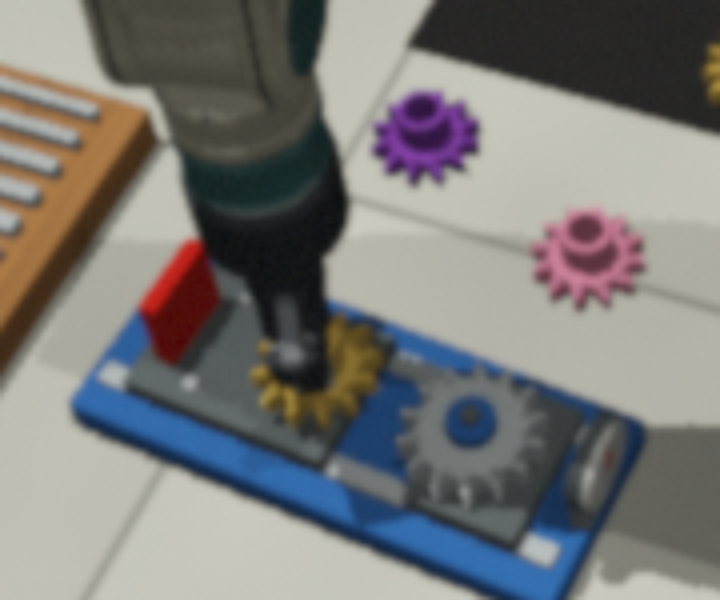

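play_rows(
  steps=[
    [0,0,0.008,0,0,0],
    [0,0,0.014,0,0,0],
    [0,0,0.018,0,0,0],
    [0,0,0.018,0,0,0],
  ],
)

```text
time: 7.7
tool_pos: [589.6, 195.2, 89.2]
eef_rot: [-0.0, 0.963, 0.268, -0.0]
ft_force: [-0.2, -0.4, -1.8]
width: 30.6
```

play_rows(
  steps=[
    [0,0,0.003,0,0,0],
    [0,0,0.003,0,0,0],
    [0,0,0.004,0,0,0],
    [0,0,0.004,0,0,0],
  ],
)

```text
time: 8.1
tool_pos: [590.2, 195.4, 88.6]
eef_rot: [0.0, 0.963, 0.268, 0.001]
ft_force: [-1.1, -1.0, 2.5]
width: 30.6
```

play_rows(
  steps=[
    [0,0,0,0,0,0],
    [0,0,0,0,0,0],
    [0,0,0,0,0,0],
    [0,0,0,0,0,0],
    [0,0,0,0,0,0],
  ],
  jaw=50,
)

```text
time: 8.6
tool_pos: [589.8, 195.3, 87.8]
eef_rot: [-0.0, 0.963, 0.268, 0.0]
ft_force: [-0.4, -0.5, 0.8]
width: 50.0
```

play_rows(
  steps=[
    [0,0,-0.03,0,0,0],
    [0,0,-0.08,0,0,0],
    [0,0,-0.15,0,0,0],
    [0,0,-0.22,0,0,0],
    [0,0,-0.22,0,0,0],
    [0,0,-0.22,0,0,0],
  ],
)

```text
time: 9.2
tool_pos: [590.7, 195.5, 177.6]
eef_rot: [0.0, 0.963, 0.268, 0.002]
ft_force: [0.4, -0.7, -0.3]
width: 50.0
```

```bash
python3 - <<'E'
from h import *
s=monitor.state();print(s['tool_pos'],yaw(s['eef_rot']),s['ft_force'],s['width'])
f=grab('side','s7')
P=cloud(f);hsv=cv2.cvtColor(f['pixels'],cv2.COLOR_BGR2HSV)
w=(cv2.inRange(hsv,(15,90,30),(32,255,255))>0)&(f['range_z']>0)&(np.hypot(P[...,0]-589,P[...,1]-194)<60)&(P[...,2]>30)&(P[...,2]<125)
q=P[w]; print(np.histogram(q[:,2],bins=range(40,110,3)))
lo=q[np.abs(q[:,2]-62)<5];hi=q[q[:,2]>80]; print(cv2.minEnclosingCircle(lo[:,:2].astype(np.float32)),cv2.minEnclosingCircle(hi[:,:2].astype(np.float32)),hi.mean(0))
print(full(s,[672.6,188.5,170],86.5))
cv2.imwrite('pics/s7c.png',cv2.resize(f['pixels'][200:350,140:320],None,fx=4,fy=4))
E
```

```text
[590.66416149 195.49484546 177.6402565 ] 31.07784133003252 [ 0.37063056 -0.73716498 -0.30387509] 49.97744155112247
(array([  6,  10,  18,  12,  27,  39,  95, 186,  44,  13,  19,  17,   9,
        21,  38,  45,   7,   1,   0,   0,   0,   0,   0]), array([ 40,  43,  46,  49,  52,  55,  58,  61,  64,  67,  70,  73,  76,
        79,  82,  85,  88,  91,  94,  97, 100, 103, 106, 109]))
((589.72314453125, 196.66970825195312), 34.33983612060547) ((589.8703002929688, 194.92355346679688), 17.24860382080078) [590.38182706 195.93232532  84.9148955 ]
[ 0.1664  0.1207  0.0197  0.0031 -0.003  -1.2316]
```

View pics/s7c.png

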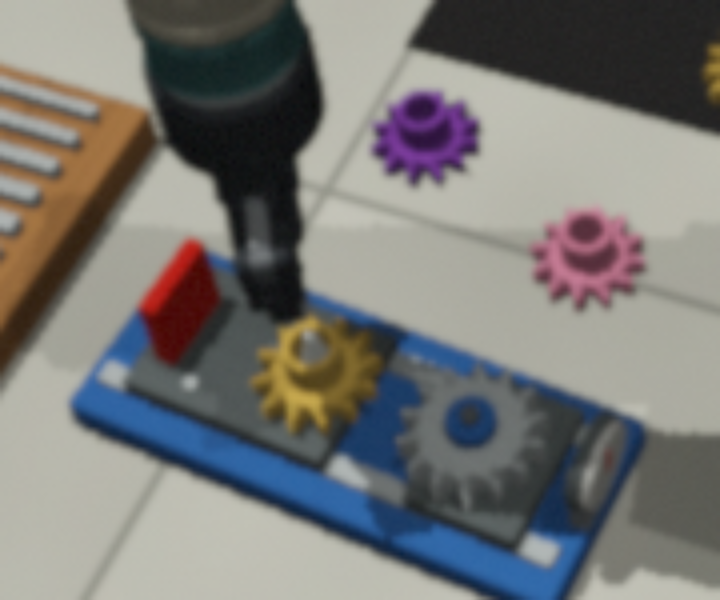

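play_rows(
  steps=[
    [0,0,0,0,0,-0.19],
    [0.05,0.04,0,0,0,-0.38],
    [0.1,0.08,0,0,0,-0.57],
    [0.1664,0.1207,0.0197,0,0,-0.76],
    [0.1664,0.1207,0.0197,0,0,-0.95],
    [0.1664,0.1207,0.0197,0,0,-1],
    [0.1664,0.1207,0.0197,0,0,-1],
  ],
  jaw=48,
)

```text
time: 9.95
tool_pos: [670.7, 188.0, 165.8]
eef_rot: [-0.001, 0.788, 0.616, -0.002]
ft_force: [-0.5, -0.1, -0.5]
width: 47.9
```

```bash
python3 - <<'E'
from h import *
s=monitor.state();print(s['tool_pos'],yaw(s['eef_rot']),s['ft_force'],s['width'],s['joint_pos'].round(2))
print(full(s,[673.3,189,140],86.5))
E
```

```text
[670.70464039 187.95439336 165.82544786] 76.05559305146701 [-0.48349715 -0.14475195 -0.50470236] 47.93941940678655 [0.18 0.45 0.04 1.16 0.   1.99]
[ 0.0042  0.0059  0.0645 -0.0043  0.0014 -0.2321]
```

play_rows(
  steps=[
    [0.0042,0.0059,0,0,0,-0.19],
    [0.0042,0.0059,0.03,0,0,-0.2321],
    [0.0042,0.0059,0.0645,0,0,-0.2321],
    [0.0042,0.0059,0.0645,0,0,-0.2321],
    [0.0042,0.0059,0.0645,0,0,-0.2321],
  ],
)

```text
time: 10.45
tool_pos: [673.3, 189.2, 140.9]
eef_rot: [-0.001, 0.729, 0.685, -0.001]
ft_force: [0.8, -0.1, 0.0]
width: 48.2
```

```bash
python3 - <<'E'
from h import *
s=monitor.state();print(s['tool_pos'],yaw(s['eef_rot']),s['ft_force'],s['width'])
f=grab('side','s8');g=grab('top','t8')
print(full(s,[673.3,189,97],86.5))
o=np.zeros((600,800,3),np.uint8)
o[:,:480]=cv2.resize(f['pixels'][200:350,140:260],None,fx=4,fy=4); o[:,480:]=cv2.resize(g['pixels'][85:235,160:240],None,fx=4,fy=4)
cv2.imwrite('pics/s8c.png',o)
E
```

```text
[673.31130675 189.18657745 140.92979845] 86.47051773033142 [ 0.84658756 -0.12551781  0.01330636] 48.21816267536145
[-0.0004  0.0003  0.1098 -0.0031  0.0007 -0.0007]
```

View pics/s8c.png

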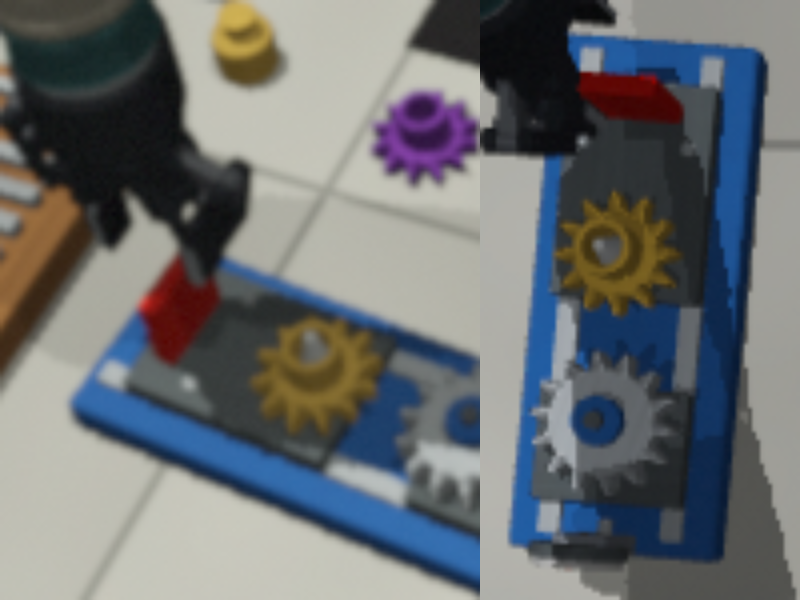

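```bash
python3 - <<'E'
from h import *
f=ld('t8');hsv=cv2.cvtColor(f['pixels'],cv2.COLOR_BGR2HSV)
br=cv2.inRange(hsv,(15,90,30),(32,255,255))>0
st=(cv2.inRange(hsv,(0,0,120),(180,60,255))>0)
print(phase(f,(589.3,194.7),62,12,24,36,br),phase(f,(495.2,200.5),66,14,30,41,st))
P=cloud(f); q=P[br&(np.hypot(P[...,0]-589,P[...,1]-194)<45)&(np.abs(P[...,2]-62)<5)];print(cv2.minEnclosingCircle(q[:,:2].astype(np.float32)))
E
```

```text
(np.float32(1.9305698), array([12,  1, 11, 14]), np.float32(58.31804)) (np.float32(4.6328998), array([ 1,  4,  3, 14]), np.float32(17.099884))
((589.96728515625, 194.93370056152344), 34.285247802734375)
```

play_rows(
  steps=[
    [0,0,0.03,0,0,0],
    [0,0,0.06,0,0,0],
    [0,0,0.085,0,0,0],
    [0,0,0.108,0,0,0],
    [0,0,0.108,0,0,0],
  ],
)

```text
time: 11.05
tool_pos: [672.7, 189.0, 96.4]
eef_rot: [-0.001, 0.728, 0.685, -0.002]
ft_force: [0.7, -0.3, 0.7]
width: 48.2
```

play_rows(
  steps=[
    [0,0,0,0,0,0],
    [0,0,0,0,0,0],
    [0,0,0,0,0,0],
    [0,0,0,0,0,0],
    [0,0,0,0,0,0],
    [0,0,0,0,0,0],
    [0,0,0,0,0,0],
  ],
  jaw=5,
  grip_force=40,
)

```text
time: 11.75
tool_pos: [674.2, 189.5, 99.7]
eef_rot: [-0.0, 0.728, 0.685, 0.0]
ft_force: [-3.9, 0.5, 6.0]
width: 11.6
```

```bash
python3 - <<'E'
from h import *
s=monitor.state();print(s['tool_pos'],yaw(s['eef_rot']),s['ft_force'],s['moment'],s['width'])
f=grab('side','s9')
cv2.imwrite('pics/s9c.png',cv2.resize(f['pixels'][200:350,140:320],None,fx=4,fy=4))
E
```

```text
[674.24174728 189.50595907  99.73791162] 86.51678753436823 [-3.90397394  0.53941213  6.02398664] [ 0.08220745  0.81409923 -0.23215373] 11.588632682483189
```

View pics/s9c.png

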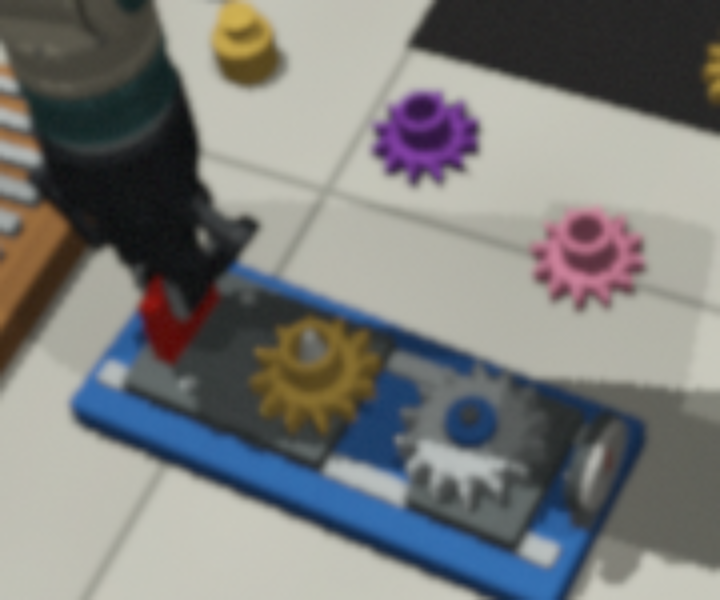

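play_rows(
  steps=[
    [0,-0.01,0,0,0,0],
    [0,-0.02,0,0,0,0],
    [0,-0.03,0,0,0,0],
    [0,-0.04,0,0,0,0],
    [0,-0.05,0,0,0,0],
    [0,-0.06,0,0,0,0],
    [0,-0.06,0,0,0,0],
  ],
)

```text
time: 12.5
tool_pos: [653.7, 190.8, 99.8]
eef_rot: [0.002, 0.728, 0.685, 0.003]
ft_force: [5.3, 0.4, -1.1]
width: 11.5
```

```bash
python3 - <<'E'
from h import *
s=monitor.state();print(s['tool_pos'],yaw(s['eef_rot']),s['ft_force'],s['moment'],s['width'])
f=grab('side','s10')
cv2.imwrite('pics/s10c.png',cv2.resize(f['pixels'][200:350,140:320],None,fx=4,fy=4))
E
```

```text
[653.72199666 190.84719257  99.80548474] 86.4926708906298 [ 5.27395438  0.35899666 -1.08058318] [ 0.07916923 -0.70703716 -0.222034  ] 11.457813050484324
```

View pics/s10c.png

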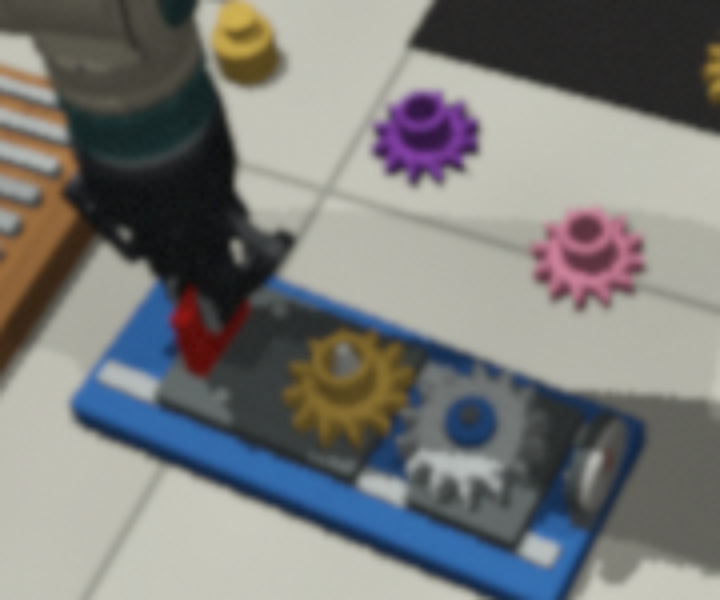

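play_rows(
  steps=[
    [0,-0.005,0,0,0,0],
    [0,-0.01,0,0,0,0],
    [0,-0.015,0,0,0,0],
    [0,-0.02,0,0,0,0],
    [0,-0.025,0,0,0,0],
    [0,-0.025,0,0,0,0],
  ],
)

```text
time: 13.15
tool_pos: [644.2, 191.5, 99.8]
eef_rot: [0.003, 0.728, 0.685, 0.003]
ft_force: [6.1, 0.3, -1.6]
width: 11.4
```

play_rows(
  steps=[
    [0,-0.005,0,0,0,0],
    [0,-0.01,0,0,0,0],
    [0,-0.015,0,0,0,0],
    [0,-0.015,0,0,0,0],
  ],
)

```text
time: 13.55
tool_pos: [639.2, 191.8, 99.8]
eef_rot: [0.003, 0.728, 0.685, 0.004]
ft_force: [8.9, 0.5, -3.9]
width: 11.2
```

play_rows(
  steps=[
    [0,-0.005,0,0,0,0],
    [0,-0.01,0,0,0,0],
    [0,-0.01,0,0,0,0],
  ],
)

```text
time: 13.85
tool_pos: [635.8, 192.0, 99.8]
eef_rot: [0.004, 0.729, 0.685, 0.004]
ft_force: [10.0, -0.4, -4.9]
width: 11.0
```

```bash
python3 - <<'E'
from h import *
s=monitor.state();print(s['tool_pos'],yaw(s['eef_rot']),s['ft_force'],s['moment'],s['width'])
f=grab('side','s11')
cv2.imwrite('pics/s11c.png',cv2.resize(f['pixels'][200:350,140:320],None,fx=4,fy=4))
E
```

```text
[635.79433218 192.01370177  99.81868627] 86.4733435276469 [10.03273426 -0.4274662  -4.87483522] [ 0.01800392 -1.48729738 -0.13524281] 10.9867689285474
```

View pics/s11c.png

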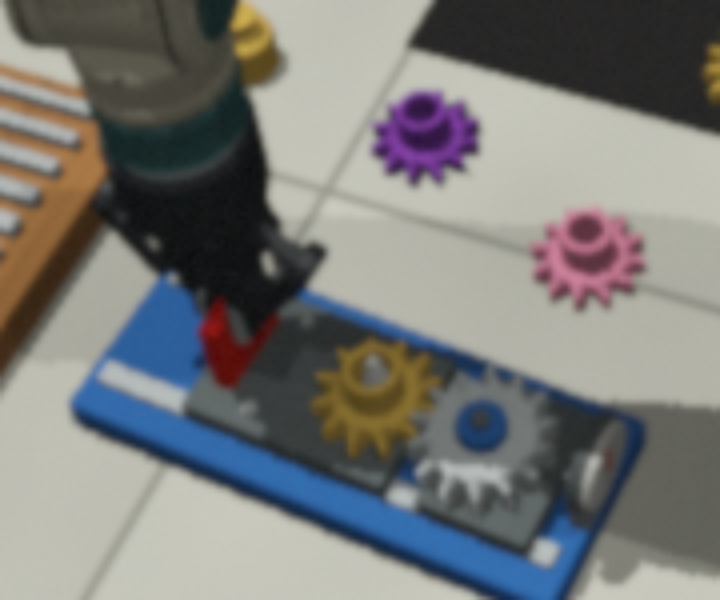

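play_rows(
  steps=[
    [0,-0.005,0,0,0,0],
    [0,-0.01,0,0,0,0],
    [0,-0.01,0,0,0,0],
  ],
)

```text
time: 14.2
tool_pos: [635.6, 192.1, 99.8]
eef_rot: [0.006, 0.729, 0.685, 0.007]
ft_force: [18.8, -0.1, -11.5]
width: 11.4
```

play_rows(
  steps=[
    [0,-0.005,0,0,0,0],
    [0,-0.008,0,0,0,0],
    [0,-0.008,0,0,0,0],
  ],
)

```text
time: 14.5
tool_pos: [635.6, 192.1, 99.9]
eef_rot: [0.009, 0.729, 0.685, 0.009]
ft_force: [26.1, -0.5, -18.2]
width: 11.1
```

```bash
python3 - <<'E'
from h import *
f=grab('side','s12');g=grab('top','t12')
for f in (f,g):
    P=cloud(f);hsv=cv2.cvtColor(f['pixels'],cv2.COLOR_BGR2HSV);ok=f['range_z']>0
    blue=(cv2.inRange(hsv,(100,140,40),(118,255,255))>0)&ok&(np.hypot(P[...,0]-490,P[...,1]-200)<40)&(P[...,2]>64)
    q=P[blue]; c,r=cv2.minEnclosingCircle(q[:,:2].astype(np.float32)); print('mhub',np.round(c,1),r,len(q))
    q=P[blue&(P[...,2]>70)]; c,r=cv2.minEnclosingCircle(q[:,:2].astype(np.float32)); print('mhub',np.round(c,1),r,len(q))
    br=(cv2.inRange(hsv,(15,90,30),(32,255,255))>0)&ok
    q=P[br&(np.hypot(P[...,0]-550,P[...,1]-197)<45)&(np.abs(P[...,2]-62)<5)];print('disc',cv2.minEnclosingCircle(q[:,:2].astype(np.float32)))
    q=P[br&(np.hypot(P[...,0]-550,P[...,1]-197)<45)&(P[...,2]>79)];print('hub',len(q),cv2.minEnclosingCircle(q[:,:2].astype(np.float32)))
o=np.zeros((600,800,3),np.uint8)
f=ld('s12')if 0 else f
o[:,:440]=cv2.resize(ld('s12')['pixels'][230:350,200:288],None,fx=5,fy=5); o[:,440:]=cv2.resize(g['pixels'][115:235,160:232],None,fx=5,fy=5)
cv2.imwrite('pics/s12c.png',o)
E
```

```text
mhub [489.  202.7] 12.331683158874512 80
mhub [489.  202.7] 12.331683158874512 77
disc ((554.4119873046875, 196.95753479003906), 35.55867004394531)
hub 113 ((566.0192260742188, 193.41876220703125), 28.88335418701172)
mhub [488.9 199.8] 13.6600341796875 106
mhub [488.9 199.8] 13.6600341796875 101
disc ((552.8600463867188, 196.73648071289062), 34.05320358276367)
hub 107 ((552.5095825195312, 196.78009033203125), 16.072023391723633)
```

View pics/s12c.png

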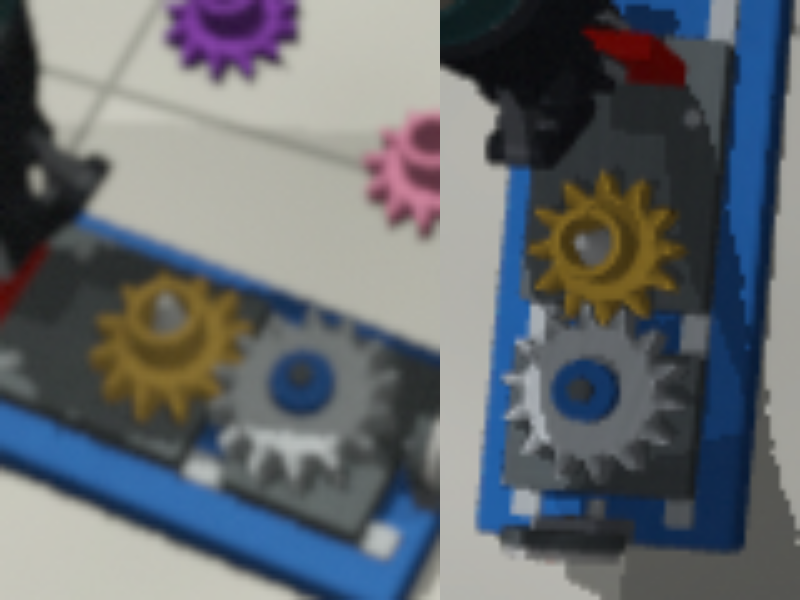

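play_rows(
  steps=[
    [0,0.004,0,0,0,0],
    [0,0.008,0,0,0,0],
    [0,0.01,0,0,0,0],
    [0,0.01,0,0,0,0],
  ],
)

```text
time: 15.0
tool_pos: [635.7, 192.1, 99.8]
eef_rot: [0.006, 0.729, 0.685, 0.006]
ft_force: [16.8, -0.0, -9.3]
width: 11.4
```

play_rows(
  steps=[
    [0,0,0,0,0,0],
    [0,0,0,0,0,0],
    [0,0,0,0,0,0],
    [0,0,0,0,0,0],
    [0,0,0,0,0,0],
    [0,0,0,0,0,0],
  ],
  jaw=46,
)

```text
time: 15.6
tool_pos: [627.1, 192.3, 99.1]
eef_rot: [0.0, 0.728, 0.685, 0.0]
ft_force: [1.4, -0.2, 0.2]
width: 46.1
```

```bash
python3 - <<'E'
from h import *
s=monitor.state();print(s['tool_pos'],s['eef_rot'].round(4),s['ft_force'],s['width'])
g=grab('top','t13')
P=cloud(g);hsv=cv2.cvtColor(g['pixels'],cv2.COLOR_BGR2HSV);ok=g['range_z']>0
q=P[(cv2.inRange(hsv,(15,90,30),(32,255,255))>0)&ok&(np.hypot(P[...,0]-550,P[...,1]-197)<45)&(np.abs(P[...,2]-62)<5)];print('disc',cv2.minEnclosingCircle(q[:,:2].astype(np.float32)))
E
```

```text
[627.10613692 192.28115014  99.05702092] [0.000e+00 7.282e-01 6.854e-01 1.000e-04] [ 1.42102022 -0.23435301  0.21045453] 46.129786262645965
disc ((552.9868774414062, 196.66006469726562), 33.88653564453125)
```

play_rows(
  steps=[
    [0,0.01,0,0,0,0],
    [0,0.02,0,0,0,0],
    [0,0.02,-0.06,0,0,0],
    [0,0.02,-0.15,0,0,0],
    [0,0.02,-0.25,0,0,0],
    [0,0.02,-0.35,0,0,0],
    [0,0.02,-0.45,0,0,0],
    [0,0.02,-0.45,0,0,0],
    [0,0.02,-0.45,0,0,0],
  ],
)

```text
time: 16.55
tool_pos: [636.5, 191.9, 280.8]
eef_rot: [0.001, 0.728, 0.685, 0.002]
ft_force: [0.1, -0.6, 0.8]
width: 46.1
```

```bash
python3 - <<'E'
from h import *
s=monitor.state();print(s['time'],s['tool_pos'],s['ft_force'],s['width'])
f=grab('side','s14');g=grab('top','t14')
for n,f in (('side',f),('top',g)):
    P=cloud(f);hsv=cv2.cvtColor(f['pixels'],cv2.COLOR_BGR2HSV);ok=f['range_z']>0
    blue=(cv2.inRange(hsv,(100,140,40),(118,255,255))>0)&ok&(np.hypot(P[...,0]-490,P[...,1]-200)<40)&(P[...,2]>66)
    q=P[blue]; c,r=cv2.minEnclosingCircle(q[:,:2].astype(np.float32)); print(n,'mhub',np.round(c,1),r,len(q))
    br=(cv2.inRange(hsv,(15,90,30),(32,255,255))>0)&ok
    q=P[br&(np.hypot(P[...,0]-550,P[...,1]-197)<45)&(np.abs(P[...,2]-62)<5)];print('disc',cv2.minEnclosingCircle(q[:,:2].astype(np.float32)),np.median(q[:,2]))
    for x,y in((620,-303),(437,-123)):
        q=P[br&(np.hypot(P[...,0]-x,P[...,1]-y)<60)&(P[...,2]>33)&(P[...,2]<45)]; print('other',cv2.minEnclosingCircle(q[:,:2].astype(np.float32))) if len(q) else print('hid')
o=np.zeros((600,800,3),np.uint8)
o[:,:440]=cv2.resize(ld('s14')['pixels'][230:350,200:288],None,fx=5,fy=5); o[:,440:]=cv2.resize(g['pixels'][115:235,160:232],None,fx=5,fy=5)
cv2.imwrite('pics/s14c.png',o)
E
```

```text
16.55 [636.47922907 191.86621001 280.81936062] [ 0.05217704 -0.57730424  0.76799862] 46.071241659021354
side mhub [489.  202.6] 12.366081237792969 80
disc ((554.7264404296875, 197.79995727539062), 34.440940856933594) 61.671355630819505
other ((622.9609375, -301.8916015625), 19.152868270874023)
other ((438.1882019042969, -122.53717803955078), 16.6384220123291)
top mhub [489.1 200.1] 13.36516284942627 104
disc ((552.7326049804688, 197.0902862548828), 34.31727600097656) 61.10435430655929
other ((619.71630859375, -303.1993713378906), 15.941286087036133)
other ((436.63897705078125, -122.79415893554688), 15.547606468200684)
```

View pics/s14c.png

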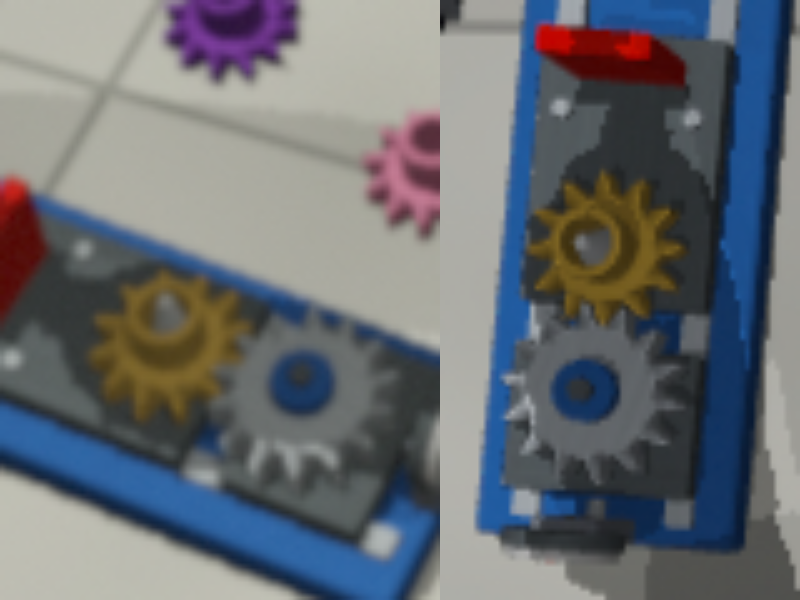

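View pics/s14.png

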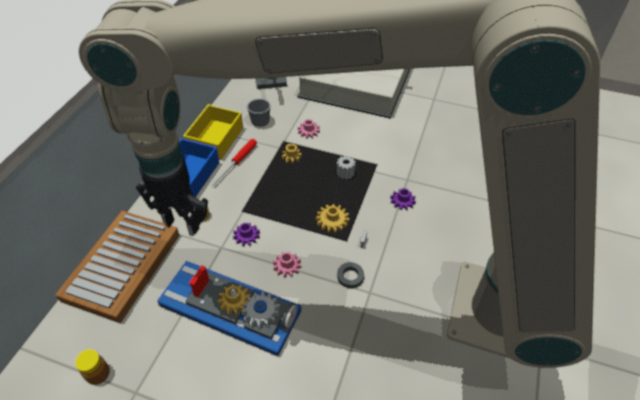

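```bash
python3 -c "
from h import *
print(order.job_done())"
```

```text
the job is handed in; nothing more can be done
None
```

The 12-tooth brass gear is on the tester's post, hub up. The carriage is at its stop with the teeth in mesh, and I've handed the job in (about 16.6 s on the robot's clock).

- **Right gear:** I picked it by its measured tip radius of 34.4 mm. The tooth pattern in the top picture also came out as 12.
- **Seating:** after release the disc's top face measured about 61–62 mm high and the hub top about 86 mm. That is fully down on the 50 mm seat. I turned the gear to match the master's teeth before lowering it.
- **Carriage home:** I gripped the red plate and slid it about 38 mm until it stopped. The push then rose to about 26 N sideways with no further movement. The travel was under 45 mm, so the carriage probably started part-way in. I couldn't read its position directly.
- **Mesh:** the master moved back about 6.3 mm, inside the 4–7 mm expected when meshed. The gear centres are about 64 mm apart, and the pictures show the teeth interlocked.
- **After letting go:** the carriage and master stayed put, and the arm is clear at about 280 mm with no contact force. In the top view the 9- and 15-tooth gears measured within 0.5 mm of where they started. The side view read the 9-tooth gear about 2 mm off; I put that down to noise.
- **One hitch:** the last wrist joint reached its range limit on the way to the post, which stopped the move short with a 2° tilt. I cleared it by choosing a different turn before seating the gear.

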